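# Back off a ratchet line winder to its stop

### The arm

A 6-joint arm with a two-finger parallel gripper is mounted at the origin on the work surface. World frame = base frame: x ahead of the robot, y to its left, z up, the work surface at z = 0. Lengths are in mm, angles in degrees, forces in N, time in s.
With the tool pointing down it reaches from about 350 to 850 mm from the base axis. Payload 8.1 kg.
Tool frame: the origin (TCP) lies between the finger pads; the fingertips stand r.nose_length ahead of it and the grasp point (between the pads) lies 3 mm ahead of it (r.nose_length is the distance from the TCP to the fingertips, in mm); x points along the fingers, y is the direction in which the jaws open and shut, and the axes are right-handed (so a half turn about x gives the same grasp; the last joint's range is limited). The gripper opens to 85 mm and grips with 20 to 120 N. Pads are 22 mm wide; open, the fingers measure 114 mm over their backs; the gripper's body (76 mm by 85 mm) begins 54 mm behind the grasp point. The pads swing forward as they close: fully open they stand 13 mm farther back than shut.
Start: joints at [-73.19, 7.471, 85.268, -0, 87.261, -4.893], TCP at [221.904, -557.462, 253.292] pointing down, gripper open.
Joint ranges: [-169.43, 169.43], [-51.17, 129.36], [1.28, 143.12], [-76.62, 256.62], [0, 156.53], [-152.29, 152.29]. Speed limits (degrees/s): [136.94, 136.94, 159.86, 180, 180, 180].

### API

Orientations are given as [roll, pitch, yaw] about the fixed x, y, z axes, in that order (R = Rz(yaw) Ry(pitch) Rx(roll)).
In Python, from bench import sense, optics, order, r gives the robot as it stands.
- The arm moves only by the tool carry_out, never from a script. Its argument "commands" is one flat list of numbers, 7 for each row, row after row: the shift along the tool's x, y, z in m, then the turn, a rotation vector about the tool's x, y, z in degrees, then the closure, from -1 (fully open) to 1 (shut), so that 0 is half open. A call has 1 to 12 rows; each row is the pose to reach, as a shift and turn from the pose measured when the call began, along the tool's axes at that moment; what a row does not reach only later rows make up. A row lasts 1/8 s, in which the tool goes at most 62.5 mm and 10.7 degrees, less where a joint would pass 70% of its speed; a pose out of reach is approached as far as the arm can. A call with a gripper value outside its range is refused whole. The fingers move at their own pace and stop on an object; "grip_force" is the grip in N (left out, the last holds). Time passes only in rows, so rows that repeat a pose let the fingers close. It gives the time, the measured TCP pose, the force and the opening at its end, in the units of the state.
- sense(): the state, without advancing time (a new reading comes with each control period).
- optics.snapshot(name): name is "side" or "top"; returns (picture, depth): 420x560x3 uint8, red, green, blue; 420x560 float32, mm along the optical axis (not along the pixel's ray), 0 where there is no reading.
- optics.calibration(name): a dict with "mtx" (3x3 intrinsics, pixels), "extrinsics" (4x4, takes a point from camera to world coordinates). Camera axes: x right, y up, looking along -z (the intrinsics and any distortion apply to the point x, -y, -z); pixel columns grow to the right and rows downward; lengths in mm; the calibration is good to about 2 mm. A picture is of the moment at which its call begins. calibration takes no time and is no camera call.
- order.hand_in(): hands the job in, once; it reports no verdict.
The state is a dict: "time": time; "joint_pos": joint angles; "qd": joint speeds; "joint_efforts": joint torques, N m; "tool_pos": TCP position; "tcp_rot": TCP orientation; "ft_force": force on the tool from outside, world axes, zero at the start; "wrist_torque": the same for the moment, N m; "finger_gap": finger opening in mm.
Only numpy, scipy, OpenCV 4.12 (cv2) and the standard library are available. Lean on these libraries where they do the work, as an engineer would, in place of code of your own. Each camera call takes 0.05 s, during which the arm holds its last target. There are 200 camera calls.

### The job

The hand winder screwed to the cupboard shelf has to be wound right back, ready for a new line. Lift the pawl well clear of the toothed wheel, turn the drum backward (anticlockwise from above) by its crank knob until you feel it come up firmly but gently against the adjustable stop bolt on the base plate, without forcing it, then swing the pawl fully back in between the teeth and let go. Leave the other things on the shelf where they are.

Things in the scene. Friction and masses are not known exactly. Their poses are not given: they have to be found in the camera images.
- reel: winder's grey base plate, screwed to the shelf, 12 mm thick. Origin on the shelf on the drum's vertical axis, z up; the plate spans x -130 to 80, y -80 to 115 mm. The drum carries on top a steel ratchet wheel (z 46 to 56 mm, radius 47.5 mm at the root, 56 mm at its five tooth tips). The pawl's pivot is a vertical pin at x -58, y +78 mm
- drum_turn (a joint): angle of the drum in the plate, rad; grows as it turns backward (anticlockwise from above), starts near 0. A brake drags with 0.2 N m (3 N at the knob), so it stays where it is left. With the pawl in, a tooth strikes the pawl within 0.7 rad of backward turn. It is home, against the stop, somewhere between about 2.2 and 2.85 rad
- knob_mid (a point): middle of the black crank knob, an upright cylinder 18 mm across and 36 mm tall (z 60 to 96 mm; this point at z 80 mm) that stands on top of the drum, at the end of a flat crank arm (top at z 60 mm), 70 mm from its axis and spins freely on its pin. At drum_turn 0 it lies at 200 degrees (anticlockwise from the plate's x axis), and it goes round with the drum
- lug_face (a point): leading face of the lug that stands out of the drum's bottom flange (lug 10 mm wide, 14 mm tall, reaching 71 mm from the axis); this point is 64 mm from the axis, z 21 mm. Backward turning brings it onto the tip of the stop's bolt
- stop: steel stop block on the plate 55 to 73 mm from the drum's axis, z 12 to 34 mm, place round the drum varies. Origin on the axis; at yaw 0 it lies towards -y. A 9 mm bolt with a rubber tip (gives 1 to 2 mm) sticks out towards the lug by 2 to 22 mm, a length not measured. Home = lug pressing the bolt with over 3 N (5.6 N at the knob along its circle, brake included); over 10 N (12 N at the knob) is damage
- stop_face (a point): point on the stop block's face, where the bolt comes out: 64 mm from the axis, z 21 mm. The bolt's tip, which the lug meets, stands 2 to 22 mm before it, towards the coming lug
- pawl_swing (a joint): angle of the pawl about its pivot, rad: 0 = fully in between the teeth (nose resting on the wheel's root), grows anticlockwise from above as it is lifted out, 0.2 just clears the tooth tips, 0.75 = end of travel. A stiff hinge (0.08 N m, about 2 N at its post) keeps it where it is left
- pawl: steel pawl, a flat bar at z 46 to 56 mm. Origin on its pivot axis at shelf height. In its frame (parallel to the plate's at swing 0) the nose is at x +58, y -30 mm, the tail post at x -45, y +12 mm. Pawl and drum pressed on each other with over 15 N (drum turned back with the pawl in, or the nose rammed into the wheel) are damaged
- nose (a point): lower end of the pawl's nose (6 mm wide), z 51 mm
- post_mid (a point): point at z 80 mm on the pawl's upright steel tail post, 12 mm across, z 56 to 96 mm, 46.6 mm from the pivot. Pushing it towards the plate's -y swings the pawl out (anticlockwise about its pivot); the other way swings it in
- drum: the drum itself with its wheel, lug and crank: white plastic spool (flange radius 50 mm, core radius 30 mm) below the steel wheel. Origin on its axis at shelf height; it turns about z. The lug's leading face is at 150 degrees in its frame
- elbow: white PVC pipe elbow, two 62 mm legs, 40 mm tall, lying loose; origin at the corner, on the shelf, a bystander to leave where it is
- cartridge: grey plastic tap cartridge, upright, 34 mm across, 54 mm tall, loose; origin under its centre, a bystander to leave where it is
- wrench: steel adjustable wrench, 200 mm long, lying loose along its x axis, a bystander to leave where it is
- shower_head: chrome hand shower, face down, head 84 mm across, handle 175 mm along its -x, loose; origin under the head, a bystander to leave where it is
- mug: white ceramic tooth mug, 72 mm across, 90 mm tall, loose; origin under its centre, a bystander to leave where it is

How it is judged:
By the outcome, as a careful person would: the job done as asked, in the order asked, and still so for the second after the job is handed in, with the robot touching nothing.
It also fails if it takes over 72 s, if anything falls off the work surface, if the arm or the gripper's body presses on something with over 40 N, if the wrist force passes 120 N, or if a joint passes its speed limit or range.

## Working session

There is one attempt and no reset: what is moved stays moved. The work goes in short steps, Python scripts to look and compute and a tool call to move; the robot and the scene stay as the last step left them, time stands still between calls to the robot, and variables do not carry over. Pictures are saved under pics/ and viewed, about 8 in all and at most 12, crops included, and the job is handed in when it is done.

Besides the shell and the picture viewer there is one more tool, called after "Call:" in YAML: its name, and indented under it one key for each argument. carry_out: Moves the arm, as the interface text tells. Its arguments: {"type":"object","properties":{"commands":{"type":"array","items":{"type":"number"}},"grip_force":{"type":"number"}},"required":["commands"]}

```bash
ls; mkdir -p pics
python3 - <<'E'
from bench import sense, optics, order, r
import cv2,numpy as np
s=sense();print(s,r.nose_length)
for n in("side","top"):
    im,d=optics.snapshot(n);cv2.imwrite(f"pics/{n}0.png",im[:,:,::-1]);np.savez(f"pics/{n}0.npz",im=im,d=d)
    c=optics.calibration(n);print(n,c)
E
```

```text
pics
{'time': 0.0, 'joint_pos': array([-7.31889689e+01,  7.51606356e+00,  8.53296320e+01,  9.53358423e-04,
        8.72611861e+01, -4.89357134e+00]), 'qd': array([ 0.04383125,  0.01070456,  0.00099349,  0.05773717, -0.07955619,
       -0.04562305]), 'joint_efforts': array([ 5.98380357e-04, -5.69389808e+01, -5.00555634e+01, -2.62150215e-04,
        1.48413889e-02, -1.44993624e-05]), 'tool_pos': array([ 221.76605542, -556.96389413,  252.23104979]), 'tcp_rot': array([-95.40399233,  89.8931141 , 106.30056362]), 'ft_force': array([ 0.25140798,  0.16623943, -0.08221713]), 'wrist_torque': array([-0.01327584,  0.01204736, -0.05024434]), 'finger_gap': 85.37885800580989} 22.0
side {'mtx': array([[518.8735242 ,   0.        , 277.95190542],
       [  0.        , 518.8735242 , 206.86752326],
       [  0.        ,   0.        ,   1.        ]]), 'extrinsics': array([[-8.69286565e-01,  3.55296766e-01, -3.43664191e-01,
         2.29989242e+01],
       [-4.93958162e-01, -6.50548941e-01,  5.76880759e-01,
         9.08839187e+02],
       [-1.86065072e-02,  6.71230425e-01,  7.41015192e-01,
         1.24835181e+03],
       [ 0.00000000e+00,  0.00000000e+00,  0.00000000e+00,
         1.00000000e+00]])}
top {'mtx': array([[465.21713797,   0.        , 271.27116639],
       [  0.        , 465.21713797, 214.47355598],
       [  0.        ,   0.        ,   1.        ]]), 'extrinsics': array([[ 2.33262378e-02,  9.88536228e-01, -1.49171084e-01,
         4.27851546e+02],
       [-9.99685198e-01,  2.16849220e-02, -1.26201651e-02,
        -3.08592916e+01],
       [-9.24072705e-03,  1.49418506e-01,  9.88730863e-01,
         1.17655335e+03],
       [ 0.00000000e+00,  0.00000000e+00,  0.00000000e+00,
         1.00000000e+00]])}
```

View pics/top0.png

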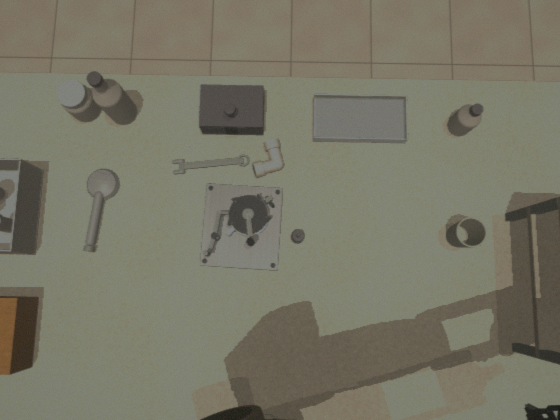

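View pics/side0.png

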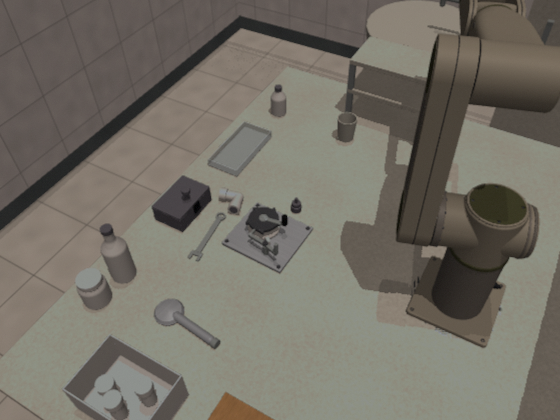

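The top view shows the plate at px (202–282, 184–270), drum about (248,214), knob about (250,241) and pawl at left (212,237). The side view shows the same things around (268,235). I'll enlarge both crops into one picture.

Run:
```python
import cv2,numpy as np
a=cv2.imread("pics/top0.png")[178:276,194:312];b=cv2.imread("pics/side0.png")[190:270,215:320]
f=lambda x,k:np.clip(cv2.resize(x,None,fx=k,fy=k,interpolation=cv2.INTER_CUBIC)*1.6,0,255).astype(np.uint8)
A=f(a,4.5)[:, :];B=f(b,2.5)
c=np.zeros((A.shape[0],A.shape[1]+B.shape[1],3),np.uint8);c[:,:A.shape[1]]=A;c[:B.shape[0],A.shape[1]:]=B
print(c.shape);cv2.imwrite("pics/crop0.png",c)
```

```text
(441, 793, 3)
```

View pics/crop0.png

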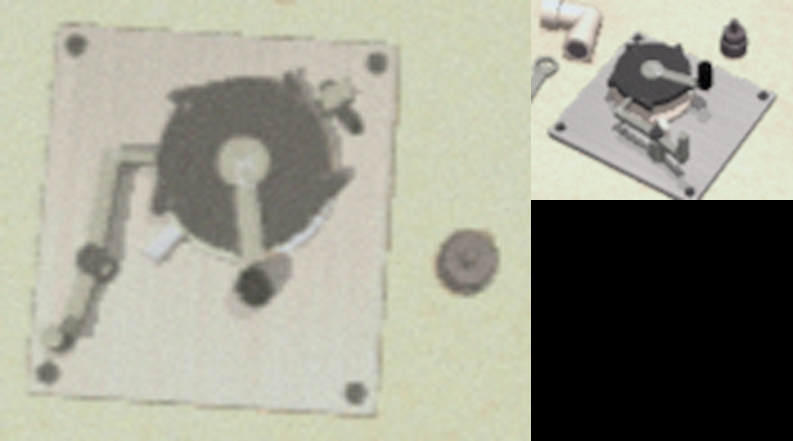

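The enlarged crop (top ×4.5, origin px (194,178)) shows:

| Feature | Crop px |
|---|---|
| Hub | (243,160) |
| Knob top | about (253,287) |
| Post top | about (60,338) |
| Pivot | (97,260) |
| Lug | (165,243) |
| Stop block | (335,93) |
| Bolt tip | about (360,127) |

The pawl nose is in at (150,155). Next I'll measure the plate, knob and post from both views.

```bash
cat > h.py <<'E'
import cv2,numpy as np
from bench import sense,optics,order,r
C={n:optics.calibration(n) for n in("side","top")}
def ray(n,p):
    K=C[n]["mtx"];E=C[n]["extrinsics"];v=np.linalg.solve(K,[p[0],p[1],1.]);return E[:3,3],E[:3,:3]@(v*[1,-1,-1])
def plane(n,p,z):
    o,d=ray(n,p);return o+d*(z-o[2])/d[2]
def tri(a,b):
    (o1,d1),(o2,d2)=ray("top",a),ray("side",b);d1/=np.linalg.norm(d1);d2/=np.linalg.norm(d2)
    t=np.linalg.lstsq(np.c_[d1,-d2],o2-o1,rcond=None)[0];p,q=o1+d1*t[0],o2+d2*t[1];return (p+q)/2,np.linalg.norm(p-q)
def proj(n,X):
    E=C[n]["extrinsics"];v=E[:3,:3].T@(np.array(X)-E[:3,3])*[1,-1,-1];u=C[n]["mtx"]@v;return u[:2]/u[2]
E
python3 - <<'E'
from h import *
R={"top":(190,172,100,108),"side":(215,192,105,80)}
for n in R:
    z=np.load(f"pics/{n}0.npz");x,y,w,h=R[n];im=z["im"][y:y+h,x:x+w];d=z["d"][y:y+h,x:x+w]
    lab=cv2.cvtColor(im,cv2.COLOR_RGB2LAB).astype(int)
    b=cv2.GaussianBlur(lab[:,:,2].astype(np.uint8),(3,3),0);t,m=cv2.threshold(b,0,255,cv2.THRESH_BINARY_INV|cv2.THRESH_OTSU)
    m=cv2.morphologyEx(m,cv2.MORPH_CLOSE,np.ones((7,7)));m=cv2.morphologyEx(m,cv2.MORPH_OPEN,np.ones((9,9)))
    cn=max(cv2.findContours(m,cv2.RETR_EXTERNAL,cv2.CHAIN_APPROX_NONE)[0],key=cv2.contourArea)
    q=np.array([plane(n,p+[x,y],12)[:2] for p in cn[:,0]],np.float32);rc=cv2.minAreaRect(q);print(n,t,cv2.contourArea(cn),"rect",rc)
    L=lab[:,:,0];k=(L<L.min()+22).astype(np.uint8);N,lb,st,ce=cv2.connectedComponentsWithStats(k)
    for i in range(1,N):
        if st[i,4]>3:
            c=ce[i]+[x,y];dd=np.median(d[lb==i]);o,v=ray(n,c);f=-(C[n]["extrinsics"][:3,2]);P=o+v/(v@f)*dd
            print(" dark",st[i],c.round(1),"depthpt",P.round(1))
    cv2.imwrite(f"pics/m_{n}.png",m)
c=lambda u,v:(194+u/4.5-.5+.5/4.5,178+v/4.5-.5+.5/4.5)
for nm,p,zz in(("hub",(243,160),62),("knobtop",(253,285),96),("posttop",(60,338),96),("pivot",(97,260),60),("lug",(165,243),26),("stop",(335,93),34),("bolttip",(360,127),21)):
    o=plane("top",c(*p),zz);print(nm,np.round(c(*p),1),o.round(1),proj("side",o).round(1))
E
```

```text
top 134.0 6219.5 rect ((572.7941284179688, 59.567909240722656), (196.82948303222656, 210.76319885253906), 88.1197738647461)
 dark [82 32  2  3  5] [272.4 205.2] depthpt [625.3 -18.4  24.2]
 dark [45 39  2  4  5] [235.4 212.4] depthpt [600.   71.   56.7]
 dark [57 66  7  8 43] [250.  241.3] depthpt [526.5  30.9  96.7]
side 131.0 3394.0 rect ((570.9165649414062, 64.73652648925781), (222.44833374023438, 222.94265747070312), 89.66795349121094)
 dark [67 23  5 11 47] [284.1 219.8] depthpt [521.8  38.3  83.5]
hub [247.6 213.2] [598.   40.8  62. ] [261.8 215.9]
knobtop [249.8 240.9] [527.4  31.4  96. ] [283.5 214.8]
posttop [206.9 252.7] [497.8 130.3  96. ] [275.6 241.7]
pivot [215.2 235.4] [542.3 117.6  60. ] [264.8 240.6]
lug [230.3 231.6] [556.1  84.9  26. ] [266.8 238.4]
stop [268.1 198.3] [640.9  -7.3  34. ] [258.3 206.7]
bolttip [273.6 205.8] [624.3 -21.5  21. ] [265.3 208.4]
```

Plate: origin about (597.4, 41.1), yaw about −2°, which agrees with the hub ray. The knob at (527,31) gives drum_turn about −0.18. I'll mark the predictions on the side crop to check the post.

Run:
```python
from h import *
im=cv2.imread("pics/side0.png")[195:265,225:315];B=np.clip(cv2.resize(im,None,fx=8,fy=8,interpolation=cv2.INTER_CUBIC)*1.7,0,255).astype(np.uint8)
y=np.radians(-1.9);R=np.array([[np.cos(y),-np.sin(y)],[np.sin(y),np.cos(y)]])
for nm,l,z in(("post",(-103,90),96),("pivot",(-58,78),56),("O",(0,0),56),("c",(-130,115),12),("d",(-130,-80),12),("e",(80,-80),12),("f",(80,115),12)):
    w=R@l+[597.4,41.1];p=proj("side",[*w,z]);q=((p-[225,195]+.5)*8).astype(int);print(nm,w.round(1),p.round(1),proj("top",[*w,z]).round(1));cv2.drawMarker(B,tuple(map(int,q)),(0,0,255),0,12,1)
cv2.imwrite("pics/side_crop.png",B)
```

```text
post [497.4 134.5] [274.9 242.7] [205.1 252.8]
pivot [542. 121.] [264.3 242.2] [214.  235.6]
O [597.4  41.1] [262.  217.3] [247.6 213.8]
c [471.3 160.3] [279.  270.3] [199.4 265.4]
d [464.8 -34.5] [311.7 225.9] [277.4 269.8]
e [674.7 -41.5] [255.2 200.7] [281.9 187.1]
f [681.2 153.4] [220.1 241.2] [205.9 183.1]
```

View pics/side_crop.png

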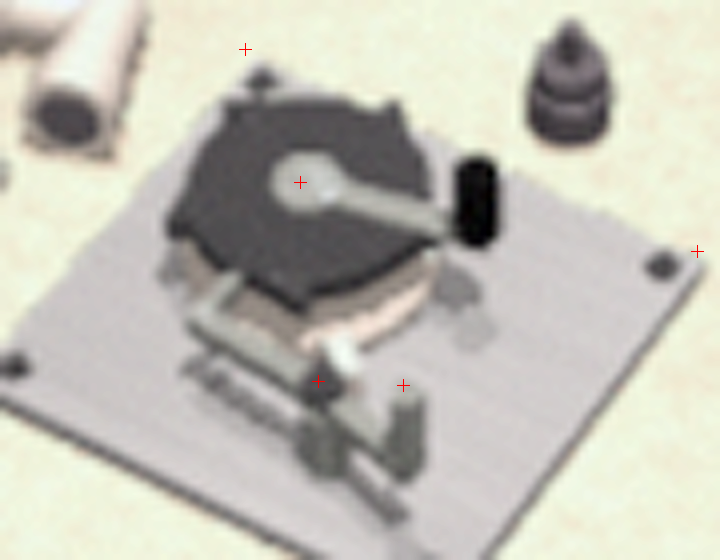

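The side crop puts the post top at crop (407,393), which is px (275.4,243.6), and the knob top at px (284.1,214.9). Plate predictions are within about 2 px. The gripper isn't near the winder. I'll triangulate the post and knob, then plan the first move.

```bash
cat >> h.py <<'E'
from scipy.spatial.transform import Rotation as Ro
def here():
    s=sense();return s,np.array(s["tool_pos"]),Ro.from_euler("xyz",s["tcp_rot"],degrees=True)
def delta(target,jaw=None):
    """shift (m) in tool axes and rotvec (deg) to world target, jaws along world angle jaw, pointing down"""
    s,p,R=here();sh=R.inv().apply(np.array(target)-p)/1000;rv=np.zeros(3)
    if jaw is not None:
        best=None
        for k in(0,180):
            y=np.radians(jaw+k);yy=[np.cos(y),np.sin(y),0];x=[0,0,-1];T=Ro.from_matrix(np.c_[x,yy,np.cross(x,yy)])
            v=(R.inv()*T).as_rotvec(degrees=True)
            if best is None or np.linalg.norm(v)<np.linalg.norm(best):best=v
        rv=best
    return sh.round(4),rv.round(2)
E
python3 - <<'E'
from h import *
print(tri((206.9,252.7),(275.4,243.6)),tri((249.8,240.9),(284.1,214.9)),tri((247.6,213.2),(262.3,217.4)))
s,p,R=here();print(R.as_matrix().round(3))
# post tangent at swing 0: radius direction 165-2 => tangent 73 deg
print(delta((496,132,150),73),delta((496,132,84),73))
E
```

```text
(array([498.12105887, 131.43752655,  88.27191962]), np.float64(0.3882617716379361)) (array([526.62060608,  31.12364467,  95.95181055]), np.float64(1.947731241630632)) (array([597.88781895,  40.85124156,  55.25404229]), np.float64(2.1589640042197047))
[[-0.     0.37  -0.929]
 [ 0.002 -0.929 -0.37 ]
 [-1.    -0.002 -0.   ]]
(array([ 0.1033, -0.5386, -0.5096]), array([3.87e+01, 2.00e-02, 1.00e-01])) (array([ 0.1693, -0.5385, -0.5096]), array([3.87e+01, 2.00e-02, 1.00e-01]))
```

Call:
carry_out:
  commands: [0.005,-0.04,-0.04,5,0,0,0.25,0.012,-0.09,-0.085,10,0,0,0.25,0.018,-0.14,-0.13,16,0,0,0.25,0.025,-0.185,-0.175,22,0,0,0.25,0.03,-0.235,-0.22,28,0,0,0.25,0.04,-0.28,-0.265,34,0,0,0.25,0.045,-0.33,-0.31,38.7,0,0,0.25,0.05,-0.375,-0.355,38.7,0,0,0.25,0.06,-0.42,-0.4,38.7,0,0,0.25,0.065,-0.47,-0.445,38.7,0,0,0.25,0.07,-0.51,-0.485,38.7,0,0,0.25,0.07,-0.538,-0.51,38.7,0,0,0.25]
  grip_force: 20

```text
time: 1.6
tool_pos: [496.4, 133.0, 182.7]
tcp_rot: [-33.4, 89.9, 129.6]
ft_force: [1.2, -0.8, 1.6]
finger_gap: 32.2
```

Run:
```python
from h import *
print(delta((497.5,132.5,83),73));s,p,R=here();print(s['time'],p,s['finger_gap'],s['ft_force'])
```

```text
(array([ 0.0997,  0.0002, -0.0013]), array([0.02, 0.08, 0.05]))
1.6 [496.43505044 132.96731717 182.66602231] 32.24406409265399 [ 1.24283367 -0.79737591  1.62118203]
```

Call:
carry_out:
  commands: [0.03,0,-0.001,0,0,0,0.25,0.06,0,-0.001,0,0,0,0.25,0.07,0,-0.001,0,0,0,0.25,0.08,0,-0.001,0,0,0,0.25,0.09,0,-0.001,0,0,0,0.25,0.0995,0,-0.001,0,0,0,0.25,0.0995,0,-0.001,0,0,0,0.25]

```text
time: 2.48
tool_pos: [496.8, 132.6, 82.5]
tcp_rot: [-9.3, 89.9, 153.7]
ft_force: [-0.3, -0.1, -0.7]
finger_gap: 31.8
```

Run:
```python
from h import *
s,p,R=here();print(s['time'],p,s['finger_gap'],s['ft_force'],R.as_matrix().round(3))
for n,(x,y,w,h) in {"top":(190,172,100,108),"side":(215,170,105,108)}.items():
    im,_=optics.snapshot(n);cv2.imwrite(f"pics/{n}1.png",im[:,:,::-1])
    globals()[n]=np.clip(cv2.resize(im[y:y+h,x:x+w,::-1],(390,400),interpolation=cv2.INTER_CUBIC)*1.6,0,255).astype(np.uint8)
cv2.imwrite("pics/both1.png",np.hstack([top,side]))
```

```text
2.475 [496.82410819 132.59479953  82.50371354] 31.835556301431623 [-0.27336428 -0.09668909 -0.69321056] [[-0.002 -0.292 -0.956]
 [ 0.001 -0.956  0.292]
 [-1.    -0.     0.002]]
```

View pics/both1.png

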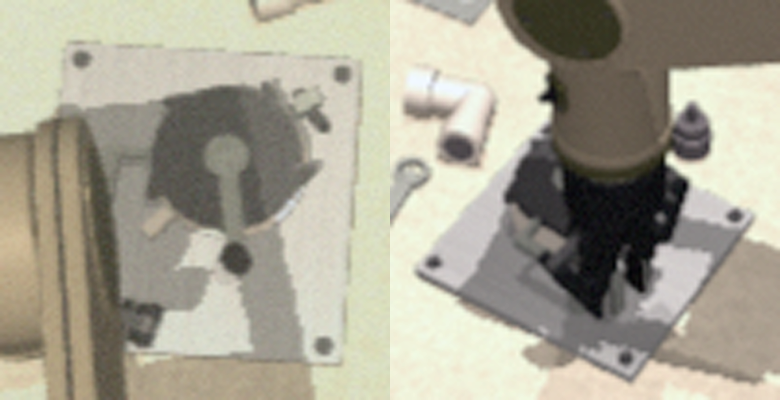

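The side crop shows the post between the two fingers at about (612,285), and the forces are near zero. Next is the swing-out arc.

```bash
cat >> h.py <<'E'
PIV=np.array([542.6,118.6])
def pawl(th,off,z=82.5):
    a=np.radians(163)+th;e=np.array([np.cos(a),np.sin(a)]);t=np.array([-e[1],e[0]])
    return delta([*(PIV+46.6*e+off*t),z],73+np.degrees(th))
E
python3 - <<'E'
from h import *
for th in (0,.1,.2,.3,.4,.5,.6):print(th,*pawl(th,10))
E
```

```text
0 [ 0.0009  0.0104 -0.0007] [0.01 0.06 0.06]
0.1 [ 0.0009  0.015  -0.0019] [-5.72  0.06  0.06]
0.2 [ 0.0009  0.0194 -0.0036] [-11.45   0.06   0.07]
0.3 [ 0.0009  0.0237 -0.0057] [-17.18   0.05   0.07]
0.4 [ 0.0009  0.0277 -0.0083] [-22.91   0.05   0.07]
0.5 [ 0.0009  0.0315 -0.0112] [-28.64   0.05   0.07]
0.6 [ 0.0009  0.0349 -0.0145] [-34.36   0.04   0.08]
```

Call:
carry_out:
  commands: [0,0.0052,-0.0003,0,0,0,0.25,0,0.0104,-0.0007,0,0,0,0.25,0,0.0127,-0.0012,-2.9,0,0,0.25,0,0.015,-0.0019,-5.7,0,0,0.25,0,0.0172,-0.0027,-8.6,0,0,0.25,0,0.0194,-0.0036,-11.5,0,0,0.25,0,0.0216,-0.0046,-14.3,0,0,0.25,0,0.0237,-0.0057,-17.2,0,0,0.25,0,0.0257,-0.007,-20,0,0,0.25,0,0.0277,-0.0083,-22.9,0,0,0.25,0,0.0296,-0.0097,-25.8,0,0,0.25,0,0.0315,-0.0112,-28.6,0,0,0.25]

```text
time: 4.08
tool_pos: [499.5, 99.3, 83.9]
tcp_rot: [-118.3, 89.9, 73.4]
ft_force: [1.6, 2.0, -0.4]
finger_gap: 32.0
```

Run:
```python
from h import *
s,p,R=here();print(p,s['finger_gap'],s['ft_force'])
for th in (.55,.6):print(th,*pawl(th,10))
```

```text
[499.47150601  99.29472174  83.8733557 ] 31.964884758559993 [ 1.62419541  2.04466594 -0.44541212]
0.55 [ 0.0014  0.0021 -0.0001] [-2.82 -0.06  0.1 ]
0.6 [ 0.0014  0.0044 -0.0008] [-5.68 -0.06  0.1 ]
```

Call:
carry_out:
  commands: [0,0.002,0,-3,0,0,0.25,0,0.004,-0.001,-5,0,0,0.25,0,0.004,-0.001,-5,0,0,0.25,0,-0.002,0,-5,0,0,0.25,0,-0.005,0,-5,0,0,0.25,-0.02,-0.005,0,-5,0,0,0.25,-0.06,-0.005,0,-5,0,0,0.25,-0.09,-0.005,0,-5,0,0,0.25]

```text
time: 5.08
tool_pos: [498.6, 104.3, 175.4]
tcp_rot: [-143.9, 89.9, 52.8]
ft_force: [-0.2, -1.0, -0.7]
finger_gap: 31.9
```

Run:
```python
from h import *
s,p,R=here();print(p,s['ft_force'])
for j in (-90,-80,-64,-45,0):print(j,delta((526.8,31.2,175),j),delta((526.8,31.2,85),j))
print(s['joint_pos'].round(1))
```

```text
[498.57675144 104.31479556 175.44686236] [-0.2006063  -0.96684841 -0.67446146]
-90 (array([ 0.0003,  0.0781, -0.006 ]), array([16.7, -0.1,  0.1])) (array([ 0.0903,  0.0783, -0.0058]), array([16.7, -0.1,  0.1]))
-80 (array([ 0.0003,  0.0781, -0.006 ]), array([ 6.7 , -0.11,  0.09])) (array([ 0.0903,  0.0783, -0.0058]), array([ 6.7 , -0.11,  0.09]))
-64 (array([ 0.0003,  0.0781, -0.006 ]), array([-9.3 , -0.12,  0.07])) (array([ 0.0903,  0.0783, -0.0058]), array([-9.3 , -0.12,  0.07]))
-45 (array([ 0.0003,  0.0781, -0.006 ]), array([-28.3 ,  -0.13,   0.05])) (array([ 0.0903,  0.0783, -0.0058]), array([-28.3 ,  -0.13,   0.05]))
0 (array([ 0.0003,  0.0781, -0.006 ]), array([-73.3 ,  -0.15,  -0.  ])) (array([ 0.0903,  0.0783, -0.0058]), array([-73.3 ,  -0.15,  -0.  ]))
[ 6.000e+00 -3.800e+00  1.051e+02  1.000e-01  7.870e+01  7.930e+01]
```

Call:
carry_out:
  commands: [0,0.03,-0.003,10,0,0,0.2,0,0.07,-0.006,20,0,0,0.2,0,0.0781,-0.006,28,0,0,0.2,0.03,0.0781,-0.006,31.7,0,0,0.2,0.05,0.0782,-0.006,31.7,0,0,0.2,0.065,0.0782,-0.006,31.7,0,0,0.2,0.078,0.0783,-0.0058,31.7,0,0,0.2,0.0895,0.0783,-0.0058,31.7,0,0,0.2,0.0895,0.0783,-0.0058,31.7,0,0,0.2]

```text
time: 6.2
tool_pos: [526.1, 31.3, 84.9]
tcp_rot: [-72.9, 89.9, 92.1]
ft_force: [0.2, -0.8, -0.0]
finger_gap: 34.1
```

Run:
```python
from h import *
s,p,R=here();print(p,s['finger_gap'],s['ft_force'],R.as_matrix().round(3)[:,1])
for n,(x,y,w,h) in {"top":(190,172,100,108),"side":(215,170,105,108)}.items():
    im,_=optics.snapshot(n)
    globals()[n]=np.clip(cv2.resize(im[y:y+h,x:x+w,::-1],(390,400),interpolation=cv2.INTER_CUBIC)*1.6,0,255).astype(np.uint8)
cv2.imwrite("pics/both2.png",np.hstack([top,side]))
```

```text
[526.14702894  31.25768972  84.93313813] 34.14597845235294 [ 0.21128059 -0.75921919 -0.00112758] [-0.259 -0.966 -0.002]
```

View pics/both2.png

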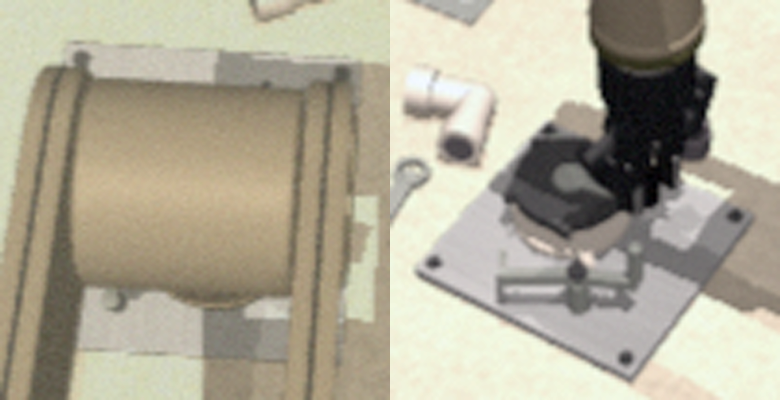

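Side crop: the pawl is well out (nose at about (500,262), away from the wheel) and the fingers are around the knob. I'll close gently.

Call:
carry_out:
  commands: [0,0,0,0,0,0,0.4,0,0,0,0,0,0,0.5,0,0,0,0,0,0,0.6,0,0,0,0,0,0,0.7,0,0,0,0,0,0,0.8,0,0,0,0,0,0,1,0,0,0,0,0,0,1]
  grip_force: 25

```text
time: 7.18
tool_pos: [527.5, 31.2, 86.8]
tcp_rot: [-130.2, 89.8, 34.8]
ft_force: [0.1, 1.0, 6.1]
finger_gap: 17.2
```

```bash
cat >> h.py <<'E'
AX=np.array([597.6,41.0])
def knob(): 
    s,p,R=here();d=p[:2]-AX;a=np.arctan2(d[1],d[0]);t=np.array([-np.sin(a),np.cos(a)]);f=s["ft_force"][:2]
    print("t",s["time"],"r",np.hypot(*d).round(2),"ang",np.degrees(a).round(2)%360,"Ftan",-(f@t).round(2),"Frad",(f@d/np.hypot(*d)).round(2),"z",p[2].round(1),"gap",s["finger_gap"].round(1),"f",s["ft_force"].round(2));return p,R,a
def arc(degs,rad=None):
    p,R,a=knob();rad=rad or np.hypot(*(p[:2]-AX))
    for g in degs:
        b=a+np.radians(g);q=AX+rad*np.array([np.cos(b),np.sin(b)]);print(g,(R.inv().apply([*(q-p[:2]),0])/1000).round(4))
E
python3 -c "
from h import *
arc([1,3,6,9,12,15,18,21,24,27,30])"
```

```text
Traceback (most recent call last):
  File "h.py", line 36, in arc
    p,R,a=knob();rad=rad or np.hypot(*(p[:2]-AX))
          ~~~~^^
  File "h.py", line 34, in knob
    print("t",s["time"],"r",np.hypot(*d).round(2),"ang",np.degrees(a).round(2)%360,"Ftan",-(f@t).round(2),"Frad",(f@d/np.hypot(*d)).round(2),"z",p[2].round(1),"gap",s["finger_gap"].round(1),"f",s["ft_force"].round(2));return p,R,a
                                                                                                                                                                     ^^^^^^^^^^^^^^^^^^^^^
AttributeError: 'float' object has no attribute 'round'
```

```bash
sed -i 's/s\["finger_gap"\].round(1)/round(s["finger_gap"],1)/' h.py; python3 -c "
from h import *
arc([1,3,6,9,12,15,18,21,24,27,30],70)"
```

```text
t 7.175 r 70.81 ang 187.93 Ftan 0.94 Frad -0.24 z 86.8 gap 17.2 f [0.1  0.96 6.12]
1 [ 0.      0.0008 -0.0012]
3 [-0.      0.003  -0.0023]
6 [-0.      0.0063 -0.004 ]
9 [-0.      0.0094 -0.0058]
12 [-0.      0.0125 -0.0078]
15 [-0.      0.0154 -0.01  ]
18 [-0.      0.0183 -0.0123]
21 [-0.      0.021  -0.0148]
24 [-0.      0.0235 -0.0174]
27 [-0.      0.026  -0.0202]
30 [-0.      0.0283 -0.023 ]
```

Call:
carry_out:
  commands: [-0.001,0,0,0,0,0,1,-0.002,0,0,0,0,0,1,-0.002,0,0,0,0,0,1]

```text
time: 7.55
tool_pos: [527.3, 31.3, 87.1]
tcp_rot: [-128.3, 89.8, 36.7]
ft_force: [9.1, 0.9, -14.0]
finger_gap: 17.1
```

```bash
python3 -c "
from h import *
arc([2,4,6,8,10,13,16,19,22,25,28,30],70)"
```

```text
t 7.55 r 70.93 ang 187.9 Ftan -0.41 Frad -9.17 z 87.1 gap 17.1 f [  9.14   0.86 -14.  ]
2 [-0.      0.0019 -0.0018]
4 [-0.      0.0041 -0.0029]
6 [-0.      0.0062 -0.0041]
8 [-0.      0.0083 -0.0053]
10 [-0.      0.0104 -0.0066]
13 [-0.      0.0134 -0.0086]
16 [-0.      0.0164 -0.0109]
19 [-0.      0.0191 -0.0132]
22 [-0.      0.0218 -0.0158]
25 [-0.      0.0243 -0.0184]
28 [-0.      0.0267 -0.0212]
30 [-0.      0.0282 -0.0231]
```

Call:
carry_out:
  commands: [0,0,0,0,0,0,1,0,0,0,0,0,0,1]

```text
time: 7.8
tool_pos: [527.4, 31.3, 86.9]
tcp_rot: [-128.9, 89.8, 36.1]
ft_force: [3.4, 1.1, -2.8]
finger_gap: 16.7
```

```bash
cat >> h.py <<'E'
import json
def log():
    p=here()[1];open("log.txt","a").write(json.dumps(list(p[:2]))+"\n")
    L=np.array([json.loads(l) for l in open("log.txt")])
    if len(L)>1:
        from scipy.optimize import least_squares
        q=least_squares(lambda c:np.r_[np.hypot(*(L-c).T)-70,(c-[597.6,41.0])*.2],AX);print("axis",q.x.round(2),"res",q.fun.round(2));AX[:]=q.x
E
python3 -c "
from h import *
log();arc([2,4,6,8,10,13,16,19,22,25,28,30])"
```

```text
t 7.8 r 70.86 ang 187.89 Ftan 0.64 Frad -3.56 z 86.9 gap 16.7 f [ 3.44  1.12 -2.77]
2 [-0.      0.0023 -0.001 ]
4 [-0.      0.0045 -0.0021]
6 [-0.      0.0067 -0.0032]
8 [-0.      0.0088 -0.0045]
10 [-0.      0.0109 -0.0058]
13 [-0.      0.014  -0.0079]
16 [-0.      0.0169 -0.0101]
19 [-0.      0.0197 -0.0125]
22 [-0.      0.0224 -0.0151]
25 [-0.      0.025  -0.0178]
28 [-0.      0.0274 -0.0206]
30 [-0.      0.0289 -0.0225]
```

Call:
carry_out:
  commands: [0,0.0023,-0.001,0,0,0,1,0,0.0045,-0.0021,0,0,0,1,0,0.0067,-0.0032,0,0,0,1,0,0.0088,-0.0045,0,0,0,1,0,0.0109,-0.0058,0,0,0,1,0,0.014,-0.0079,0,0,0,1,0,0.0169,-0.0101,0,0,0,1,0,0.0197,-0.0125,0,0,0,1,0,0.0224,-0.0151,0,0,0,1,0,0.025,-0.0178,0,0,0,1,0,0.0274,-0.0206,0,0,0,1,0,0.0289,-0.0225,0,0,0,1]

```text
time: 9.3
tool_pos: [541.6, -2.9, 86.9]
tcp_rot: [-128.0, 89.8, 37.0]
ft_force: [-4.2, 1.6, 1.6]
finger_gap: 17.0
```

```bash
python3 -c "
from h import *
log();arc([3,6,9,12,15,18,21,24,27,30,33,36])"
```

```text
axis [596.83  40.24] res [-0.01  0.05 -0.15 -0.15]
t 9.3 r 70.05 ang 217.98 Ftan 3.86 Frad 2.29 z 86.9 gap 17.0 f [-4.18  1.64  1.61]
3 [ 0.      0.0021 -0.003 ]
6 [ 0.      0.0041 -0.0061]
9 [ 0.      0.0059 -0.0093]
12 [ 0.      0.0075 -0.0126]
15 [ 0.      0.009  -0.0159]
18 [ 0.      0.0103 -0.0194]
21 [ 0.      0.0114 -0.0228]
24 [ 0.      0.0123 -0.0264]
27 [ 0.     0.013 -0.03 ]
30 [ 0.      0.0136 -0.0336]
33 [ 0.      0.0139 -0.0373]
36 [ 0.      0.0141 -0.0409]
```

Call:
carry_out:
  commands: [0,0.0021,-0.003,0,0,0,1,0,0.0041,-0.0061,0,0,0,1,0,0.0059,-0.0093,0,0,0,1,0,0.0075,-0.0126,0,0,0,1,0,0.009,-0.0159,0,0,0,1,0,0.0103,-0.0194,0,0,0,1,0,0.0114,-0.0228,0,0,0,1,0,0.0123,-0.0264,0,0,0,1,0,0.013,-0.03,0,0,0,1,0,0.0136,-0.0336,0,0,0,1,0,0.0139,-0.0373,0,0,0,1,0,0.0141,-0.0409,0,0,0,1]

```text
time: 10.8
tool_pos: [577.7, -27.3, 86.9]
tcp_rot: [-130.7, 89.8, 34.3]
ft_force: [-3.5, -2.5, 2.7]
finger_gap: 17.1
```

```bash
python3 -c "
from h import *
log();arc([3,6,9,12,15,18,21,24,27,30,33,36])"
```

```text
axis [596.89  40.05] res [ 0.03 -0.02  0.05 -0.14 -0.19]
t 10.8 r 70.05 ang 254.07999999999998 Ftan 2.63 Frad 3.4 z 86.9 gap 17.1 f [-3.46 -2.55  2.69]
3 [ 0.     -0.     -0.0037]
6 [ 0.     -0.0003 -0.0073]
9 [ 0.     -0.0007 -0.011 ]
12 [ 0.     -0.0013 -0.0146]
15 [ 0.     -0.0021 -0.0182]
18 [ 0.0001 -0.0031 -0.0217]
21 [ 0.0001 -0.0043 -0.0252]
24 [ 0.0001 -0.0056 -0.0286]
27 [ 0.0001 -0.0071 -0.0319]
30 [ 0.0001 -0.0088 -0.0352]
33 [ 0.0001 -0.0107 -0.0383]
36 [ 0.0001 -0.0127 -0.0414]
```

Call:
carry_out:
  commands: [0,0,-0.0037,0,0,0,1,0,-0.0003,-0.0073,0,0,0,1,0,-0.0007,-0.011,0,0,0,1,0,-0.0013,-0.0146,0,0,0,1,0,-0.0021,-0.0182,0,0,0,1,0,-0.0031,-0.0217,0,0,0,1,0,-0.0043,-0.0252,0,0,0,1,0,-0.0056,-0.0286,0,0,0,1,0,-0.0071,-0.0319,0,0,0,1,0,-0.0088,-0.0352,0,0,0,1,0,-0.0107,-0.0383,0,0,0,1,0,-0.0127,-0.0414,0,0,0,1]

```text
time: 12.3
tool_pos: [621.2, -25.7, 86.9]
tcp_rot: [-132.4, 89.8, 32.6]
ft_force: [-2.1, -2.8, 0.7]
finger_gap: 17.0
```

```bash
python3 -c "
from h import *
log();arc([3,6,9,12,15,18,21,24,27,30,32])"
```

```text
axis [596.94  39.98] res [ 0.07 -0.02 -0.01  0.06 -0.13 -0.2 ]
t 12.3 r 70.06 ang 290.27 Ftan 2.92 Frad 1.94 z 86.9 gap 17.0 f [-2.07 -2.84  0.67]
3 [ 0.     -0.0022 -0.0029]
6 [ 0.     -0.0045 -0.0058]
9 [ 0.     -0.007  -0.0084]
12 [ 0.     -0.0097 -0.011 ]
15 [ 0.0001 -0.0124 -0.0134]
18 [ 0.0001 -0.0153 -0.0157]
21 [ 0.0001 -0.0183 -0.0178]
24 [ 0.0001 -0.0214 -0.0198]
27 [ 0.0001 -0.0246 -0.0215]
30 [ 0.0001 -0.0279 -0.0232]
32 [ 0.0001 -0.0301 -0.0242]
```

Call:
carry_out:
  commands: [0,-0.0022,-0.0029,0,0,0,1,0,-0.0045,-0.0058,0,0,0,1,0,-0.007,-0.0084,0,0,0,1,0,-0.0097,-0.011,0,0,0,1,0,-0.0124,-0.0134,0,0,0,1,0,-0.0153,-0.0157,0,0,0,1,0,-0.0183,-0.0178,0,0,0,1,0,-0.0214,-0.0198,0,0,0,1,0,-0.0246,-0.0215,0,0,0,1,0,-0.0279,-0.0232,0,0,0,1]

```text
time: 13.55
tool_pos: [650.9, -4.6, 87.0]
tcp_rot: [-130.1, 89.8, 34.9]
ft_force: [-1.3, -2.8, -1.1]
finger_gap: 17.5
```

Run:
```python
from h import *
log();arc([1,2,3,4,5,6,8,10,12])
for n,(x,y,w,h) in {"top":(190,172,100,108),"side":(215,170,105,108)}.items():
    im,_=optics.snapshot(n)
    globals()[n]=np.clip(cv2.resize(im[y:y+h,x:x+w,::-1],(390,400),interpolation=cv2.INTER_CUBIC)*1.6,0,255).astype(np.uint8)
cv2.imwrite("pics/both3.png",np.hstack([top,side]))
```

```text
axis [596.95  39.97] res [ 0.08 -0.02 -0.01  0.05  0.02 -0.13 -0.21]
t 13.55 r 70.02 ang 320.44 Ftan 3.0 Frad 0.76 z 87.0 gap 17.5 f [-1.32 -2.8  -1.05]
1 [ 0.     -0.0011 -0.0005]
2 [ 0.     -0.0022 -0.001 ]
3 [ 0.     -0.0034 -0.0014]
4 [ 0.     -0.0045 -0.0019]
5 [ 0.     -0.0057 -0.0023]
6 [ 0.     -0.0068 -0.0027]
8 [ 0.     -0.0091 -0.0034]
10 [ 0.     -0.0115 -0.0041]
12 [ 0.     -0.0139 -0.0047]
```

View pics/both3.png

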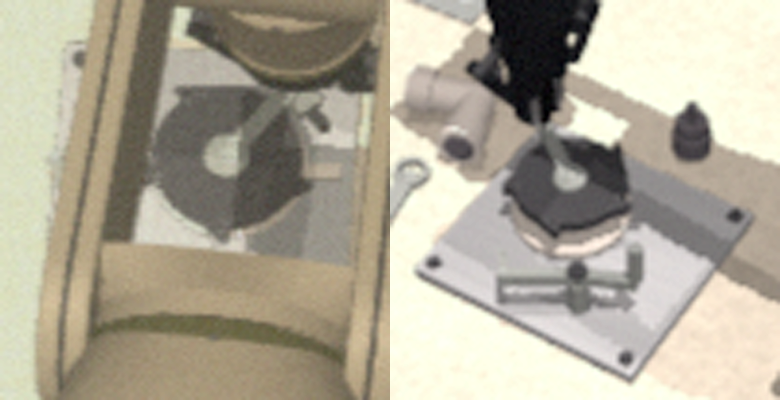

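Top crop: the lug (face at about row 163) is still about 33 px, or 20 mm, short of the bolt tip at (322,130). I'll advance 12°, then creep.

Call:
carry_out:
  commands: [0,-0.0011,-0.0005,0,0,0,1,0,-0.0022,-0.001,0,0,0,1,0,-0.0034,-0.0014,0,0,0,1,0,-0.0045,-0.0019,0,0,0,1,0,-0.0057,-0.0023,0,0,0,1,0,-0.0068,-0.0027,0,0,0,1,0,-0.0091,-0.0034,0,0,0,1,0,-0.0115,-0.0041,0,0,0,1,0,-0.0127,-0.0044,0,0,0,1]

```text
time: 14.78
tool_pos: [658.8, 7.1, 87.0]
tcp_rot: [-129.4, 89.8, 35.6]
ft_force: [-2.3, -2.9, -1.2]
finger_gap: 17.2
```

Run:
```python
from h import *
log();arc([.5,1,1.5,2,2.5,3,4])
```

```text
axis [596.96  39.96] res [ 0.09 -0.02 -0.02  0.04  0.01  0.02 -0.13 -0.21]
t 14.775 r 70.02 ang 331.98 Ftan 3.61 Frad -0.69 z 87.0 gap 17.2 f [-2.3  -2.87 -1.2 ]
0.5 [ 0.     -0.0006 -0.0001]
1 [ 0.     -0.0012 -0.0003]
1.5 [ 0.     -0.0018 -0.0004]
2 [ 0.     -0.0024 -0.0005]
2.5 [ 0.     -0.003  -0.0006]
3 [ 0.     -0.0036 -0.0007]
4 [ 0.     -0.0048 -0.0009]
```

Call:
carry_out:
  commands: [0,-0.0006,-0.0001,0,0,0,1,0,-0.0012,-0.0003,0,0,0,1,0,-0.0018,-0.0004,0,0,0,1,0,-0.0018,-0.0004,0,0,0,1]

```text
time: 15.28
tool_pos: [659.6, 8.8, 87.0]
tcp_rot: [-128.8, 89.8, 36.3]
ft_force: [-0.8, -2.6, -1.8]
finger_gap: 17.1
```

```bash
python3 -c "
from h import *
arc([1,1.5])"
```

```text
t 15.275 r 69.92 ang 332.54 Ftan 2.65 Frad 0.49 z 87.0 gap 17.1 f [-0.79 -2.58 -1.81]
1 [ 0.     -0.0012 -0.0003]
1.5 [ 0.     -0.0018 -0.0004]
```

Call:
carry_out:
  commands: [0,-0.0006,-0.0001,0,0,0,1,0,-0.0012,-0.0002,0,0,0,1,0,-0.0012,-0.0002,0,0,0,1]

```text
time: 15.65
tool_pos: [660.2, 9.9, 87.0]
tcp_rot: [-128.8, 89.8, 36.2]
ft_force: [-0.3, -1.9, -1.6]
finger_gap: 17.6
```

```bash
python3 -c "
from h import *
arc([1,1.5])"
```

```text
t 15.65 r 69.88 ang 333.6 Ftan 1.83 Frad 0.55 z 87.0 gap 17.6 f [-0.32 -1.89 -1.61]
1 [ 0.     -0.0012 -0.0002]
1.5 [ 0.     -0.0018 -0.0003]
```

Call:
carry_out:
  commands: [0,-0.0006,-0.0001,0,0,0,1,0,-0.0012,-0.0002,0,0,0,1,0,-0.0012,-0.0002,0,0,0,1]

```text
time: 16.02
tool_pos: [660.7, 11.1, 87.0]
tcp_rot: [-128.9, 89.8, 36.1]
ft_force: [-0.9, -3.4, -0.9]
finger_gap: 16.9
```

```bash
sed -i 's/AX=np.array(\[597.6,41.0\])/AX=np.array([596.96,39.96])/' h.py; python3 -c "
from h import *
arc([1,1.5])"
```

```text
t 16.025 r 70.0 ang 335.67 Ftan 3.47 Frad 0.6 z 87.0 gap 16.9 f [-0.89 -3.4  -0.87]
1 [ 0.     -0.0012 -0.0002]
1.5 [ 0.     -0.0018 -0.0003]
```

Call:
carry_out:
  commands: [0,-0.0006,-0.0001,0,0,0,1,0,-0.0012,-0.0002,0,0,0,1,0,-0.0012,-0.0002,0,0,0,1]

```text
time: 16.4
tool_pos: [661.3, 12.3, 87.0]
tcp_rot: [-127.9, 89.8, 37.1]
ft_force: [-1.2, -3.1, -2.4]
finger_gap: 16.9
```

```bash
python3 -c "
from h import *
arc([1,1.5])"
```

```text
t 16.4 r 70.0 ang 336.74 Ftan 3.3 Frad 0.09 z 87.0 gap 16.9 f [-1.22 -3.06 -2.4 ]
1 [ 0.     -0.0012 -0.0002]
1.5 [ 0.     -0.0018 -0.0002]
```

Call:
carry_out:
  commands: [0,-0.0006,-0.0001,0,0,0,1,0,-0.0012,-0.0002,0,0,0,1,0,-0.0012,-0.0002,0,0,0,1]

```text
time: 16.77
tool_pos: [661.8, 13.5, 87.0]
tcp_rot: [-127.5, 89.8, 37.5]
ft_force: [-0.3, -2.6, -2.2]
finger_gap: 17.0
```

Call:
carry_out:
  commands: [0,-0.0006,-0.0001,0,0,0,1,0,-0.0012,-0.0001,0,0,0,1,0,-0.0012,-0.0001,0,0,0,1]

```text
time: 17.15
tool_pos: [662.3, 14.7, 87.0]
tcp_rot: [-128.1, 89.8, 37.0]
ft_force: [-0.7, -2.1, -1.6]
finger_gap: 17.5
```

Call:
carry_out:
  commands: [0,-0.0006,-0.0001,0,0,0,1,0,-0.0012,-0.0001,0,0,0,1,0,-0.0012,-0.0001,0,0,0,1]

```text
time: 17.52
tool_pos: [662.7, 15.9, 87.0]
tcp_rot: [-128.5, 89.8, 36.6]
ft_force: [-0.2, -2.6, -2.1]
finger_gap: 17.1
```

Call:
carry_out:
  commands: [0,-0.0006,-0.0001,0,0,0,1,0,-0.0012,-0.0001,0,0,0,1,0,-0.0012,-0.0001,0,0,0,1]

```text
time: 17.9
tool_pos: [663.1, 17.0, 87.0]
tcp_rot: [-129.4, 89.8, 35.7]
ft_force: [-0.8, -3.9, -1.6]
finger_gap: 16.8
```

Call:
carry_out:
  commands: [0,-0.0004,0,0,0,0,1,0,-0.0008,-0.0001,0,0,0,1,0,-0.0008,-0.0001,0,0,0,1]

```text
time: 18.27
tool_pos: [663.2, 17.2, 87.0]
tcp_rot: [-133.6, 89.8, 31.4]
ft_force: [-3.4, -5.8, -0.7]
finger_gap: 17.2
```

```bash
python3 -c "
from h import *
arc([.7,1])"
```

```text
t 18.275 r 70.02 ang 341.04 Ftan 6.56 Frad -1.39 z 87.0 gap 17.2 f [-3.44 -5.76 -0.73]
0.7 [ 0.     -0.0009 -0.0001]
1 [ 0.     -0.0012 -0.0001]
```

Call:
carry_out:
  commands: [0,-0.0005,0,0,0,0,1,0,-0.0008,0,0,0,0,1,0,-0.0008,0,0,0,0,1]

```text
time: 18.65
tool_pos: [663.2, 17.3, 87.0]
tcp_rot: [-148.3, 89.9, 16.7]
ft_force: [-1.9, -5.9, -0.6]
finger_gap: 17.2
```

```bash
python3 -c "
from h import *
arc([.7,1])"
```

```text
t 18.65 r 70.02 ang 341.08 Ftan 6.19 Frad 0.09 z 87.0 gap 17.2 f [-1.92 -5.88 -0.57]
0.7 [ 0.     -0.0009 -0.0001]
1 [ 0.     -0.0012 -0.0001]
```

Call:
carry_out:
  commands: [0,-0.0007,0,0,0,0,1,0,-0.001,0,0,0,0,1,0,-0.0011,0,0,0,0,1,0,-0.0011,0,0,0,0,1]

```text
time: 19.15
tool_pos: [663.2, 17.4, 87.0]
tcp_rot: [177.9, 89.9, -17.2]
ft_force: [-3.1, -7.8, 0.0]
finger_gap: 17.1
```

```bash
python3 -c "
from h import *
arc([.7,1])"
```

```text
t 19.15 r 70.03 ang 341.18 Ftan 8.42 Frad -0.37 z 87.0 gap 17.1 f [-3.06 -7.85  0.02]
0.7 [ 0.     -0.0009 -0.0001]
1 [ 0.     -0.0012 -0.0001]
```

Call:
carry_out:
  commands: [0,-0.0008,0,0,0,0,1,0,-0.0005,0,0,0,0,1,0,-0.0004,0,0,0,0,0.6,0,-0.0004,0,0,0,0,0.4,0,-0.0004,0,0,0,0,0.25,0,-0.0004,0,0,0,0,0.25,-0.005,0,0,0,0,0,0.25,-0.03,0,0,0,0,0,0.25,-0.09,0,0,0,0,0,0.25]

```text
time: 20.27
tool_pos: [660.5, 17.6, 174.0]
tcp_rot: [14.8, 89.7, 179.8]
ft_force: [1.3, 0.3, 0.5]
finger_gap: 32.0
```

Run:
```python
from h import *
knob();print(sense()["joint_pos"].round(1))
th=.6
a=np.radians(163)+th;e=np.array([np.cos(a),np.sin(a)]);w=PIV+46.6*e;print(w)
for j in (73+34,73,):print(j,delta([*w,175],j))
```

```text
t 20.275 r 67.39 ang 340.62 Ftan -0.78 Frad 1.16 z 174.0 gap 32.0 f [1.35 0.35 0.55]
[ -2.9  19.7  79.5  -0.   81.2 102.1]
[498.1269239  104.68218761]
107 (array([-1.000e-04, -4.200e-02,  1.794e-01]), array([-3.204e+01,  3.500e-01,  1.000e-02]))
73 (array([-1.000e-04, -4.200e-02,  1.794e-01]), array([ 1.96,  0.33, -0.09]))
```

Call:
carry_out:
  commands: [0,-0.01,0.03,-8,0,0,0.25,0,-0.015,0.07,-16,0,0,0.25,0,-0.025,0.12,-24,0,0,0.25,0,-0.035,0.16,-32,0,0,0.25,0,-0.042,0.179,-32,0,0,0.25,0,-0.042,0.179,-32,0,0,0.25]

```text
time: 21.02
tool_pos: [498.0, 105.4, 175.6]
tcp_rot: [-20.2, 89.7, 176.8]
ft_force: [0.8, 0.3, 0.8]
finger_gap: 32.3
```

Run:
```python
from h import *
print(sense()["tool_pos"],delta([498.6,104.3,82.5],107))
for n,(x,y,w,h) in {"top":(190,172,100,108),"side":(215,170,105,108)}.items():
    im,_=optics.snapshot(n)
    globals()[n]=np.clip(cv2.resize(im[y:y+h,x:x+w,::-1],(390,400),interpolation=cv2.INTER_CUBIC)*1.6,0,255).astype(np.uint8)
cv2.imwrite("pics/both4.png",np.hstack([top,side]))
```

```text
[498.01737359 105.38404331 175.61921012] (array([ 0.0931,  0.0014, -0.0007]), array([0.05, 0.27, 0.1 ]))
```

View pics/both4.png

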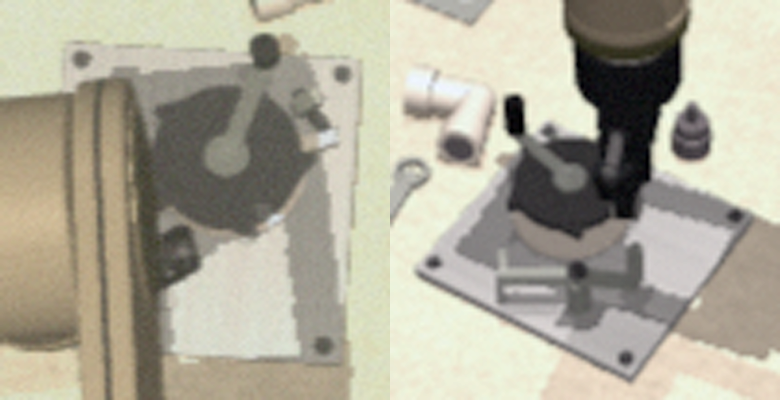

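Top crop: the lug at (325,135) now touches the bolt's black tip and the knob is at (264,50). Bystanders are unmoved. I'll lower over the post.

Call:
carry_out:
  commands: [0.03,0.001,-0.0005,0,0,0,0.25,0.06,0.001,-0.0005,0,0,0,0.25,0.07,0.001,-0.0005,0,0,0,0.25,0.08,0.001,-0.0005,0,0,0,0.25,0.092,0.001,-0.0005,0,0,0,0.25,0.092,0.001,-0.0005,0,0,0,0.25]

```text
time: 21.88
tool_pos: [499.2, 103.6, 82.9]
tcp_rot: [-15.1, 89.7, -178.2]
ft_force: [-0.6, -0.0, -0.7]
finger_gap: 31.9
```

Run:
```python
from h import *
print(sense()["tool_pos"],sense()["ft_force"])
for th in (.6,.5,.4,.3,.2,.1,.05,0):print(th,*pawl(th,-10))
```

```text
[499.22978622 103.55153276  82.94794756] [-0.58025244 -0.02876685 -0.70783979]
0.6 [ 0.0005 -0.0114  0.0008] [-0.41  0.31  0.09]
0.5 [ 0.0005 -0.016  -0.0004] [5.32 0.32 0.07]
0.4 [ 0.0005 -0.0205 -0.0021] [11.05  0.32  0.05]
0.3 [ 0.0005 -0.0248 -0.0041] [16.78  0.32  0.04]
0.2 [ 0.0005 -0.0288 -0.0067] [2.251e+01 3.300e-01 2.000e-02]
0.1 [ 0.0004 -0.0326 -0.0096] [2.824e+01 3.300e-01 1.000e-02]
0.05 [ 0.0004 -0.0344 -0.0111] [31.11  0.33 -0.  ]
0 [ 0.0004 -0.0361 -0.0128] [ 3.397e+01  3.300e-01 -1.000e-02]
```

Call:
carry_out:
  commands: [0,-0.006,0.0004,0,0,0,0.25,0,-0.0114,0.0006,0,0,0,0.25,0,-0.0137,0,2.5,0,0,0.25,0,-0.016,-0.0004,5.3,0,0,0.25,0,-0.0183,-0.0012,8,0,0,0.25,0,-0.0205,-0.0021,11,0,0,0.25,0,-0.0227,-0.0031,14,0,0,0.25,0,-0.0248,-0.0041,16.8,0,0,0.25,0,-0.0268,-0.0054,19.6,0,0,0.25,0,-0.0288,-0.0067,22.5,0,0,0.25,0,-0.0288,-0.0067,22.5,0,0,0.25]

```text
time: 23.25
tool_pos: [497.2, 133.5, 83.3]
tcp_rot: [7.3, 89.7, -178.1]
ft_force: [0.3, 0.1, 0.2]
finger_gap: 32.0
```

```bash
cat >> h.py <<'E'
def pst():
    s,p,R=here();d=p[:2]-PIV;y=-R.as_matrix()[:2,1];q=d-0*y;t=np.array([-d[1],d[0]])/np.hypot(*d);q=d+10*y
    print(s["time"],p.round(1),"swing est",((np.arctan2(q[1],q[0])%(2*np.pi))-np.radians(163)).round(3),"F on post (in)",(s["ft_force"][:2]@-y).round(2),s["ft_force"].round(1))
E
python3 - <<'E'
from h import *
pst()
for th in (.15,.1,.05,0,-.05):print(th,*pawl(th,-10))
E
```

```text
23.25 [497.2 133.5  83.3] swing est -0.213 F on post (in) -0.15 [0.3 0.1 0.2]
0.15 [ 0.0008 -0.0019 -0.0006] [ 2.93  0.3  -0.05]
0.1 [ 0.0008 -0.0042 -0.0012] [ 5.79  0.3  -0.05]
0.05 [ 0.0008 -0.0064 -0.002 ] [ 8.66  0.3  -0.06]
0 [ 0.0007 -0.0086 -0.0029] [11.52  0.3  -0.07]
-0.05 [ 0.0007 -0.0108 -0.0039] [14.38  0.3  -0.08]
```

Call:
carry_out:
  commands: [0,-0.001,-0.0003,1.5,0,0,0.25,0,-0.0019,-0.0006,3,0,0,0.25,0,-0.003,-0.0009,4.4,0,0,0.25,0,-0.0042,-0.0012,5.8,0,0,0.25]

```text
time: 23.75
tool_pos: [498.8, 137.5, 83.3]
tcp_rot: [13.8, 89.7, -177.5]
ft_force: [-1.0, -1.5, 0.7]
finger_gap: 32.2
```

```bash
sed -i 's/y=-R.as_matrix/y=R.as_matrix/' h.py
python3 - <<'E'
from h import *
pst()
for th in (.05,0,-.05):print(th,*pawl(th,-10))
E
```

```text
23.75 [498.8 137.5  83.3] swing est 0.1 F on post (in) -1.72 [-1.  -1.5  0.7]
0.05 [ 0.0008 -0.0023 -0.0006] [ 2.76  0.3  -0.08]
0 [ 0.0008 -0.0046 -0.0013] [ 5.63  0.3  -0.09]
-0.05 [ 0.0008 -0.0069 -0.0021] [ 8.49  0.3  -0.1 ]
```

Call:
carry_out:
  commands: [0,-0.001,-0.0003,1.5,0,0,0.25,0,-0.0018,-0.0005,2.8,0,0,0.25,0,-0.0023,-0.0006,2.8,0,0,0.25]

```text
time: 24.12
tool_pos: [499.8, 139.7, 83.3]
tcp_rot: [16.3, 89.7, -177.9]
ft_force: [-1.4, -2.1, 1.3]
finger_gap: 32.4
```

Call:
carry_out:
  commands: [0,-0.0006,-0.0002,1,0,0,0.25,0,-0.0012,-0.0003,1.5,0,0,0.25,0,-0.0012,-0.0003,1.5,0,0,0.25]

```text
time: 24.5
tool_pos: [500.3, 140.9, 83.2]
tcp_rot: [16.7, 89.7, -179.0]
ft_force: [-1.1, -1.5, 0.6]
finger_gap: 31.7
```

```bash
python3 -c "
from h import *
pst()"
```

```text
24.5 [500.3 140.9  83.2] swing est 0.022 F on post (in) -1.78 [-1.1 -1.5  0.6]
```

Now I creep to the wheel root in 0.8 mm steps, watching for a force rise.

Call:
carry_out:
  commands: [0,-0.0004,-0.0001,0.5,0,0,0.25,0,-0.0008,-0.0002,1,0,0,0.25,0,-0.0008,-0.0002,1,0,0,0.25]

```text
time: 24.88
tool_pos: [500.8, 141.7, 83.3]
tcp_rot: [17.3, 89.7, -179.4]
ft_force: [-1.5, -1.9, 1.2]
finger_gap: 31.5
```

Call:
carry_out:
  commands: [0,-0.0004,-0.0001,0.5,0,0,0.25,0,-0.0008,-0.0002,1,0,0,0.25,0,-0.0008,-0.0002,1,0,0,0.25]

```text
time: 25.25
tool_pos: [501.2, 142.4, 83.2]
tcp_rot: [17.8, 89.7, -179.9]
ft_force: [-2.3, -1.2, 1.3]
finger_gap: 31.8
```

```bash
python3 -c "
from h import *
pst()"
```

```text
25.25 [501.2 142.4  83.2] swing est -0.015 F on post (in) -1.85 [-2.3 -1.2  1.3]
```

Call:
carry_out:
  commands: [0,-0.0004,-0.0001,0.5,0,0,0.25,0,-0.0008,-0.0002,1,0,0,0.25,0,-0.0008,-0.0002,1,0,0,0.25]

```text
time: 25.62
tool_pos: [501.6, 143.2, 83.2]
tcp_rot: [18.3, 89.7, 179.5]
ft_force: [-1.5, -1.2, 1.3]
finger_gap: 31.8
```

Call:
carry_out:
  commands: [0,-0.0004,-0.0001,0.5,0,0,0.25,0,-0.0008,-0.0002,1,0,0,0.25,0,-0.0008,-0.0002,1,0,0,0.25]

```text
time: 26.0
tool_pos: [502.1, 143.9, 83.2]
tcp_rot: [18.8, 89.7, 179.1]
ft_force: [-1.2, -1.2, 0.8]
finger_gap: 31.8
```

```bash
python3 -c "
from h import *
pst()"
```

```text
26.0 [502.1 143.9  83.2] swing est -0.051 F on post (in) -1.49 [-1.2 -1.2  0.8]
```

Call:
carry_out:
  commands: [0,-0.0004,-0.0001,0.3,0,0,0.25,0,-0.0008,-0.0002,0.5,0,0,0.25,0,-0.0008,-0.0002,0.5,0,0,0.25]

```text
time: 26.38
tool_pos: [502.3, 144.2, 83.1]
tcp_rot: [25.6, 89.6, -174.6]
ft_force: [-3.7, -4.2, 3.0]
finger_gap: 32.1
```

Call:
carry_out:
  commands: [0,-0.0004,-0.0001,0.3,0,0,0.25,0,-0.0008,-0.0002,0.5,0,0,0.25,0,-0.0008,-0.0002,0.5,0,0,0.25]

```text
time: 26.75
tool_pos: [502.5, 144.3, 83.1]
tcp_rot: [34.6, 89.6, -166.2]
ft_force: [-3.5, -6.4, 2.9]
finger_gap: 32.1
```

```bash
python3 -c "
from h import *
pst()"
```

```text
26.75 [502.5 144.3  83.1] swing est -0.062 F on post (in) -7.24 [-3.5 -6.4  2.9]
```

Call:
carry_out:
  commands: [0,0.002,0,0,0,0,0.25,0,0.006,0,0,0,0,0.25,0,0.0095,0,0,0,0,0.25,0,0.0095,0,0,0,0,0.25,-0.02,0.0095,0,0,0,0,0.25,-0.06,0.0095,0,0,0,0,0.25,-0.11,0.0095,0,0,0,0,0.25,-0.15,-0.02,0.03,0,0,0,0.25,-0.18,-0.07,0.06,0,0,0,0.25,-0.2,-0.12,0.09,0,0,0,0.25,-0.2,-0.17,0.11,0,0,0,0.25,-0.2,-0.22,0.13,0,0,0,0.25]

```text
time: 28.25
tool_pos: [460.2, 398.7, 283.8]
tcp_rot: [27.3, 89.7, -173.5]
ft_force: [0.7, 0.5, -0.0]
finger_gap: 31.9
```

Run:
```python
from h import *
print(sense()["tool_pos"],sense()["ft_force"])
for n,(x,y,w,h) in {"top":(194,178,98,98),"side":(225,195,90,70)}.items():
    im,_=optics.snapshot(n);cv2.imwrite(f"pics/{n}5.png",im[:,:,::-1])
    globals()[n]=np.clip(cv2.resize(im[y:y+h,x:x+w,::-1],(390,390),interpolation=cv2.INTER_CUBIC)*1.6,0,255).astype(np.uint8)
cv2.imwrite("pics/both5.png",np.hstack([top,side]))
```

```text
[460.16533564 398.65625511 283.80106553] [ 0.7339057   0.54084766 -0.04829725]
```

View pics/both5.png

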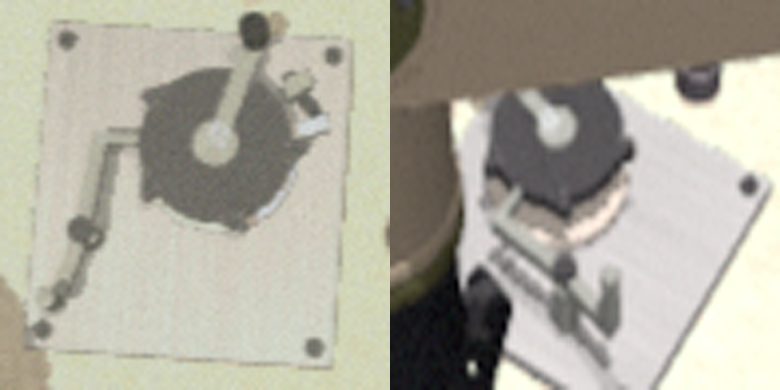

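The final view shows the pawl nose on the root at (140,137), between teeth at (148,97) and (150,195). The lug is on the bolt tip at (312,118), the bystanders visible there look unmoved, and the gripper is clear. Handing in.

```bash
python3 -c "
from bench import order
print(order.hand_in())"
```

```text
the job is handed in; nothing more can be done
None
```

The winder is wound back against its stop with the pawl back in, and the job was handed in at about 28 s; no verdict is reported.

- **Pawl out:** I swung it out to about 0.55–0.6 rad, checked in a picture.
- **Drum:** I turned it about 153° by the knob, drawing about 3 N against the brake. At the bolt I pressed to about 8.4 N along the knob's circle, then released it. The picture afterwards shows the lug still on the bolt tip.
- **Pawl in:** I pushed the post until its force rose from about 1.7 N to 7.2 N, about 4 N at the nose. The last picture shows the nose on the wheel root, between two teeth.
- **Other objects:** Those visible in the close-up pictures looked unmoved. I took no final full view of the shelf.

**Checks that were off:**
- My swing estimate read −0.06 rad at the end instead of 0. I put this down to the roughly 2 mm error in the pivot position.
- Closing on the knob raised the tool about 2 mm, with 6 N upward on it. My lift to relieve that briefly pulled up on the knob with 14 N.
- I could not measure the lug's force on the bolt after letting go of the knob. Only the brake holds it there, which can keep about 3 N, right at the threshold.

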